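# Shut and lock the packed tube case

## Task

One of the two white cases holds orange tubes: with your fingertips push its sliding cover fully shut, and only then push its red catch round until it lies right across the end of the cover and locks it. Leave the empty case open as it is, and the tubes and other loose things where they lie.

Things in the scene. Friction and masses are not known exactly. Their poses are not given: they have to be found in the camera images.
- full_case: the case with three orange tubes in it: fixed; white, open-topped, 80 (x) x 122 (y) x 42 (z) mm, walls 5 mm; origin under its centre at table height; its cover slides open along its y axis. A 20 mm high ear for the catch stands out 17 mm from its -x side at the +y end. Turned -0.1 to 0.15 rad from the world axes. Behind stand fixed grey crates 175 mm high, rims from world x = 0.555: keep the hand clear.
- full_plate (a point): middle of the outer face of the end plate of the full case's cover: an upright blue plate 68 mm wide (x), 31 mm high, z 6 to 37 mm above the table, that hangs at the +y end of the flat blue cover. Axes are the case's. With the cover shut this point is at (0, 67, 21.5) mm in the case's frame
- full_cover (a joint): slide of the full case's cover along the case's +y, m: 0 is fully shut against a stop (end plate on the case's end wall), at most 0.085 open. It stays where it is left; about 2 N of friction, plus about 8 N per m/s
- full_catch (a joint): turn of the full case's catch about the vertical, rad: 0 is locked against a stop (the bar lies along the case's +x across the outside of the end plate, its flank 3 mm off the shut plate); it grows anticlockwise seen from above, 1.57 points along the case's +y, at most 2.2. Stays where it is left; friction moment about 0.03 N m
- full_post (a point): top centre of the upright red thumb post at the free end of the full case's catch, 49 mm above the table. The post is 12 mm thick and 54 mm from the pivot. The red bar is 10 mm wide, spans z 21 to 31 mm and reaches from the pivot to 58 mm out; the post goes on up from it to z 49. The pivot stands at (-48, 75) mm in the case's frame. x axis of this point: from the pivot towards the post
- empty_case: the case of the same make with nothing in it: fixed; white, open-topped, 80 (x) x 122 (y) x 42 (z) mm, walls 5 mm; origin under its centre at table height; its cover slides open along its y axis. A 20 mm high ear for the catch stands out 17 mm from its -x side at the +y end. Turned -0.1 to 0.15 rad from the world axes. Behind stand fixed grey crates 175 mm high, rims from world x = 0.555: keep the hand clear.
- empty_plate (a point): middle of the outer face of the end plate of the empty case's cover: an upright blue plate 68 mm wide (x), 31 mm high, z 6 to 37 mm above the table, that hangs at the +y end of the flat blue cover. Axes are the case's. With the cover shut this point is at (0, 67, 21.5) mm in the case's frame
- empty_cover (a joint): slide of the empty case's cover along the case's +y, m: 0 is fully shut against a stop (end plate on the case's end wall), at most 0.085 open. It stays where it is left; about 2 N of friction, plus about 8 N per m/s
- empty_catch (a joint): turn of the empty case's catch about the vertical, rad: 0 is locked against a stop (the bar lies along the case's +x across the outside of the end plate, its flank 3 mm off the shut plate); it grows anticlockwise seen from above, 1.57 points along the case's +y, at most 2.2. Stays where it is left; friction moment about 0.03 N m
- empty_post (a point): top centre of the upright red thumb post at the free end of the empty case's catch, 49 mm above the table. The post is 12 mm thick and 54 mm from the pivot. The red bar is 10 mm wide, spans z 21 to 31 mm and reaches from the pivot to 58 mm out; the post goes on up from it to z 49. The pivot stands at (-48, 75) mm in the case's frame. x axis of this point: from the pivot towards the post
- packed_0: loose orange capped tube lying in the full case along the case's y, 20 x 98 x 20 mm; origin under its middle; its top is 26 mm above the table, below the cover
- packed_1: loose orange capped tube lying in the full case along the case's y, 20 x 98 x 20 mm; origin under its middle; its top is 26 mm above the table, below the cover
- packed_2: loose orange capped tube lying in the full case along the case's y, 20 x 98 x 20 mm; origin under its middle; its top is 26 mm above the table, below the cover
- stray_tube: loose orange capped tube lying on the table between the cases, roughly along x, 20 x 98 x 20 mm; origin under its middle
- tape: loose roll of brown packing tape, 96 mm across, 48 mm high; origin under its centre
- labels: loose white label roll, 68 mm across, 32 mm high; origin under its centre
- stamp: loose hand stamp with black knob, 27 x 52 x 70 mm; origin under its centre
- weight: loose brass-coloured check weight with knob, 22 mm across, 26 mm high; origin under its centre

How it is judged (in metres and radians):
On the way, in this order (a step that is already met when the one before it is completed fails the run):
1. the full case's cover is pushed fully shut (within 5 mm) while its catch is still open (over 0.8 rad) (value of joint full_cover below 0.005 m and value of joint full_catch above 0.8 rad), for 0.1 s.
2. the catch is swung across the shut cover, within 0.15 rad of its stop (value of joint full_cover below 0.005 m and value of joint full_catch below 0.15 rad), for 0.2 s.
At the end, for the whole second after the job is handed in: The full case's cover is within 5 mm of shut and its catch within 0.15 rad of locked and at rest; the empty case's cover is within 10 mm and its catch post within 15 mm of where they were; every tube and loose thing is within 30 mm of where it was (all of step 2 and velocity of joint full_catch below 0.05 rad/s and distance of empty_plate from where it was at the start of the episode below 0.01 m and distance of empty_post from where it was at the start of the episode below 0.015 m and distance of each of packed_0, packed_1, packed_2, stray_tube, tape, labels, stamp, weight from where it was at the start of the episode below 0.03 m); the robot touches nothing.
It fails at once if the empty case's cover is moved by over 10 mm or its catch post by over 15 mm (not (distance of empty_plate from where it was at the start of the episode below 0.01 m) or not (distance of empty_post from where it was at the start of the episode below 0.015 m)).
It fails at once if a tube or other loose thing is lifted, carried or pushed more than 30 mm from its place (not (distance of packed_0 from where it was at the start of the episode below 0.03 m) or not (distance of packed_1 from where it was at the start of the episode below 0.03 m) or not (distance of packed_2 from where it was at the start of the episode below 0.03 m) or not (distance of stray_tube from where it was at the start of the episode below 0.03 m) or not (distance of tape from where it was at the start of the episode below 0.03 m) or not (distance of labels from where it was at the start of the episode below 0.03 m) or not (distance of stamp from where it was at the start of the episode below 0.03 m) or not (distance of weight from where it was at the start of the episode below 0.03 m)).
It also fails if it takes over 48 s, if anything falls off the work surface, if the arm or the gripper's body presses on something with over 40 N, if the wrist force passes 120 N, or if a joint passes its speed limit or range.

## Robot

A 6-joint arm with a two-finger parallel gripper is mounted at the origin on a cart in front of the work surface, level with it; the furniture and walls round the work are solid. World frame = base frame: x ahead of the robot, y to its left, z up, the work surface at z = 0. Lengths are in mm, angles in rad, forces in N, time in s.
With the tool pointing down it reaches from about 350 to 875 mm from the base axis. Payload 4.2 kg.
Tool frame: the origin (TCP) lies midway between the tips of the shut fingers; the grasp point (between the pads) lies 19 mm behind it; z points along the fingers, y is the direction in which the jaws open and shut (so a half turn about z gives the same grasp; the last joint's range is limited). The gripper opens to 85 mm and grips with 20 to 120 N. Pads are 22 mm wide; open, the fingers measure 114 mm over their backs; the gripper's body (76 mm by 85 mm) begins 54 mm behind the grasp point. The pads swing forward as they close: fully open they stand 13 mm farther back than shut.
Start: joints at [-1.048, 0.385, 0.008, 0, -1.194, -0.259], TCP at [162.986, -603.353, 231.312] pointing down, gripper open.
Joint ranges: [-3.14, 3.14], [-1.21, 2.06], [-1.07, 1.41], [-3.16, 2.05], [-2.99, -0.16], [-3.1, 3.1]. Speed limits (rad/s): [2.79, 2.79, 3.14, 3.14, 3.14, 3.14].

## Interface

Orientations are given as a unit quaternion [x, y, z, w].
In Python, from bench import arm gives the robot as it stands.
- The arm moves only by the tool servo_tool, never from a script. Its argument "rows" is a list of rows, each an object of numbers: "fingers": the finger opening in cm, from 0 to 8.54; "x", "y", "z": the shift along the tool's x, y, z in cm; "turn": the turn about the tool's z in degrees. A call has 1 to 10 rows; each row shifts and turns the commanded pose from where the row before left it, along the tool's axes as they then stand; what a row does not reach is not made up. A row lasts 1/12 s, in which the tool goes at most 41.7 mm and 7.16 degrees, less where a joint would pass 70% of its speed; a pose out of reach is approached as far as the arm can. A call is refused whole if a number of a shift passes 4.17 or a number of a turn 7.16, either way. A call with a gripper value outside its range is refused whole. The fingers move at their own pace and stop on an object; the grip force is fixed at half the most. Time passes only in rows, so rows that do not move let the fingers close. It gives the time, the measured TCP pose, the force and the opening at its end, in the units of the state.
- arm.read_state(): the state, without advancing time (a new reading comes with each control period).
- arm.get_image(name): name is "scene" or "top"; returns (picture, depth): 480x640x3 uint8, red, green, blue; 480x640 float32, mm along the optical axis (not along the pixel's ray), 0 where there is no reading.
- arm.camera_model(name): a dict with "fx", "fy", "cx", "cy" (pixels), "pose" (4x4, takes a point from camera to world coordinates). Camera axes: x right, y down, z forward; pixel columns grow to the right and rows downward; lengths in mm; the calibration is good to about 2 mm. A picture is of the moment at which its call begins. camera_model takes no time and is no camera call.
- arm.job_done(): hands the job in, once; it reports no verdict.
The state is a dict: "clock": time; "joints": joint angles; "joint_vel": joint speeds; "joint_efforts": joint torques, N m; "position": TCP position; "ee_rot": TCP orientation; "contact_force": force on the tool from outside, world axes, zero at the start; "wrist_torque": the same for the moment, N m; "gripper_width": finger opening in mm.
Only numpy, scipy, OpenCV 4.12 (cv2) and the standard library are available. Lean on these libraries where they do the work, as an engineer would, in place of code of your own. Each camera call takes 0.05 s, during which the arm holds its last target.

## Working session

There is one attempt and no reset: what is moved stays moved. The work goes in short steps, Python scripts to look and compute and a tool call to move; the robot and the scene stay as the last step left them, time stands still between calls to the robot, and variables do not carry over. Pictures are saved under pics/ and viewed, and the job is handed in when it is done.

Besides the shell and the picture viewer there is one more tool, called after ">>>" as a command line: name --argument value ..., lists and objects as JSON in quotes. servo_tool: Moves the arm, as the interface text tells. Its arguments: {"type":"object","properties":{"rows":{"type":"array","items":{"type":"object","properties":{"fingers":{"type":"number"},"x":{"type":"number"},"y":{"type":"number"},"z":{"type":"number"},"turn":{"type":"number"}}}}},"required":["rows"]}

```bash
mkdir -p pics; ls
python3 - <<'E'
from bench import arm
import cv2,numpy as np
s=arm.read_state();print(s)
for n in("top","scene"):
    im,d=arm.get_image(n);np.savez(f"{n}0.npz",im=im,d=d)
    cv2.imwrite(f"pics/{n}0.png",im[:,:,::-1]);m=arm.camera_model(n);print(n,m)
E
```

```text
pics
{'clock': 0.0, 'joints': array([-1.04840797e+00,  3.85592687e-01,  6.59664602e-03, -5.21358822e-04,
       -1.19398663e+00, -2.58640795e-01]), 'joint_vel': array([ 0.0013532 ,  0.0008436 , -0.00101195,  0.0010325 , -0.00164237,
       -0.00033827]), 'joint_efforts': array([ 1.23381811e-03, -3.92289197e+01,  1.88403726e+01,  4.18602660e+00,
       -4.60363590e-03, -1.86178134e-06]), 'position': array([ 162.82939593, -602.8012131 ,  230.18503397]), 'ee_rot': array([-1.31396450e-01,  9.91329269e-01,  1.10309826e-03, -1.92085629e-04]), 'contact_force': array([0.46383652, 0.65152657, 0.54734722]), 'wrist_torque': array([-0.02429851, -0.0358255 ,  0.03706716]), 'gripper_width': 85.10759700696264}
top {'fx': 478.593229378466, 'fy': 478.593229378466, 'cx': 328.0209475431214, 'cy': 233.18262813896067, 'pose': array([[-4.74671256e-03, -9.96648357e-01,  8.16671413e-02,
         4.20575017e+02],
       [-9.99981794e-01,  5.03508474e-03,  3.32548415e-03,
        -1.53255797e+01],
       [-3.72553929e-03, -8.16498694e-02, -9.96654112e-01,
         1.37819845e+03],
       [ 0.00000000e+00,  0.00000000e+00,  0.00000000e+00,
         1.00000000e+00]])}
scene {'fx': 588.8672758742098, 'fy': 588.8672758742098, 'cx': 316.3598787598038, 'cy': 236.88192687594685, 'pose': array([[ 9.05251072e-01, -1.88241744e-01,  3.80900960e-01,
        -2.58629558e+02],
       [-4.24850967e-01, -3.91115851e-01,  8.16412915e-01,
        -1.69334389e+03],
       [-4.70658777e-03, -9.00884808e-01, -4.34032731e-01,
         9.70848489e+02],
       [ 0.00000000e+00,  0.00000000e+00,  0.00000000e+00,
         1.00000000e+00]])}
```

View pics/top0.png

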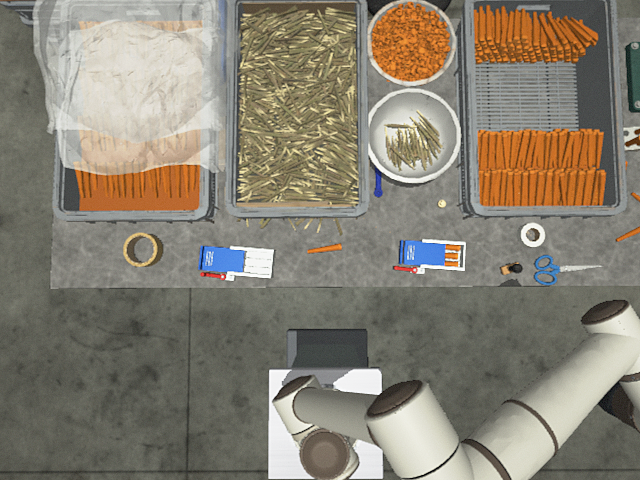

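View pics/scene0.png

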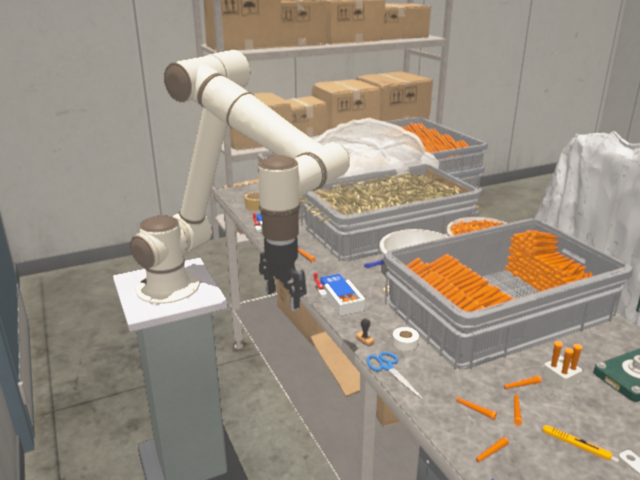

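The top view shows the full case at about (432,254), with tubes visible and its blue cover open to the left (+y). The empty case is at (237,262). I'll zoom in and measure.

```bash
cat > h.py <<'E'
import numpy as np,cv2
from bench import arm
def ray(m,u,v,z):
    P=m['pose'];d=P[:3,:3]@np.array([(u-m['cx'])/m['fx'],(v-m['cy'])/m['fy'],1.]);o=P[:3,3]
    return o+d*(z-o[2])/d[2]
def proj(m,p):
    P=m['pose'];c=P[:3,:3].T@(np.array(p)-P[:3,3]);return m['fx']*c[0]/c[2]+m['cx'],m['fy']*c[1]/c[2]+m['cy']
E
python3 - <<'E'
from h import *
im=np.load('top0.npz')['im'];sc=np.load('scene0.npz')['im']
a=cv2.resize(im[225:285,385:475],None,fx=8,fy=8,interpolation=cv2.INTER_NEAREST)
cv2.imwrite('pics/zt.png',a[:,:,::-1])
b=cv2.resize(sc[260:320,300:380],None,fx=8,fy=8,interpolation=cv2.INTER_NEAREST);cv2.imwrite('pics/zs.png',b[:,:,::-1])
m=arm.camera_model('top');d=np.load('top0.npz')['d']
hsv=cv2.cvtColor(im,cv2.COLOR_RGB2HSV)
roi=np.zeros(im.shape[:2],np.uint8);roi[225:285,385:475]=1
blue=((hsv[...,0]>95)&(hsv[...,0]<125)&(hsv[...,1]>120)&(roi>0)).astype(np.uint8)
red=(((hsv[...,0]<6)|(hsv[...,0]>172))&(hsv[...,1]>150)&(roi>0)).astype(np.uint8)
for n,k,z in(('blue',blue,41),('red',red,40)):
    c=max(cv2.findContours(k,cv2.RETR_EXTERNAL,cv2.CHAIN_APPROX_NONE)[0],key=cv2.contourArea)
    r=cv2.minAreaRect(c);bp=cv2.boxPoints(r);print(n,k.sum(),r);print([ray(m,*p,z).round(1).tolist() for p in bp])
    ys,xs=np.nonzero(k);P=[]
    for u,v in zip(xs,ys):
        D=d[v,u];P.append((m['pose']@[(u-m['cx'])/m['fx']*D,(v-m['cy'])/m['fy']*D,D,1])[:3])
    P=np.array(P);print('depth z pct',np.percentile(P[:,2],[5,50,95]),P.min(0),P.max(0))
    if n=='red':
        for p,u,v in sorted(zip(P.round(0).tolist(),xs,ys),key=lambda t:t[1]): print(u,v,p,end=';')
E
```

```text
blue 905 ((424.0133056640625, 253.3009033203125), (40.909183502197266, 24.14639663696289), 3.814074993133545)
[[443.0, -218.9, 41.0], [510.2, -224.5, 41.0], [502.0, -338.5, 41.0], [434.8, -332.3, 41.0]]
depth z pct [29.56187401 36.23493606 40.98536995] [ 420.57501666 -336.83324652   -5.44351406] [ 512.61311684  -15.32557966 1378.19844828]
red 72 ((404.972412109375, 268.968994140625), (22.255645751953125, 5.108816146850586), 3.3664605617523193)
[[424.0, -193.4, 40.0], [438.1, -194.4, 40.0], [434.2, -256.3, 40.0], [420.0, -255.2, 40.0]]
depth z pct [24.34050188 30.70701295 49.68583491] [ 420.53348624 -257.71075801   -2.01108389] [ 438.01690648  -15.32557966 1378.19844828]
394 266 [438.0, -200.0, -2.0];394 267 [435.0, -195.0, 39.0];394 268 [432.0, -195.0, 38.0];395 266 [437.0, -197.0, 43.0];395 267 [435.0, -195.0, 52.0];395 268 [432.0, -196.0, 50.0];395 269 [429.0, -196.0, 50.0];396 266 [437.0, -198.0, 51.0];396 267 [435.0, -199.0, 49.0];396 268 [432.0, -199.0, 48.0];396 269 [429.0, -199.0, 48.0];397 266 [437.0, -202.0, 47.0];397 267 [435.0, -201.0, 49.0];397 268 [432.0, -201.0, 49.0];3
[... 1040 characters left out ...]
0, 27.0];408 270 [426.0, -235.0, 28.0];409 268 [432.0, -238.0, 26.0];409 269 [429.0, -238.0, 29.0];409 270 [426.0, -238.0, 31.0];410 268 [432.0, -241.0, 29.0];410 269 [429.0, -241.0, 27.0];410 270 [426.0, -240.0, 32.0];411 268 [432.0, -243.0, 31.0];411 269 [429.0, -243.0, 34.0];411 270 [426.0, -243.0, 31.0];412 268 [432.0, -247.0, 25.0];412 269 [429.0, -246.0, 30.0];412 270 [426.0, -246.0, 31.0];412 271 [423.0, -247.0, 25.0];413 267 [435.0, -251.0, 18.0];413 268 [432.0, -248.0, 34.0];413 271 [423.0, -248.0, 32.0];413 272 [421.0, -15.0, 1378.0];414 267 [435.0, -252.0, 27.0];414 272 [421.0, -250.0, 36.0];415 267 [435.0, -255.0, 28.0];415 272 [421.0, -254.0, 29.0];416 271 [423.0, -258.0, 27.0];
```

View pics/zt.png

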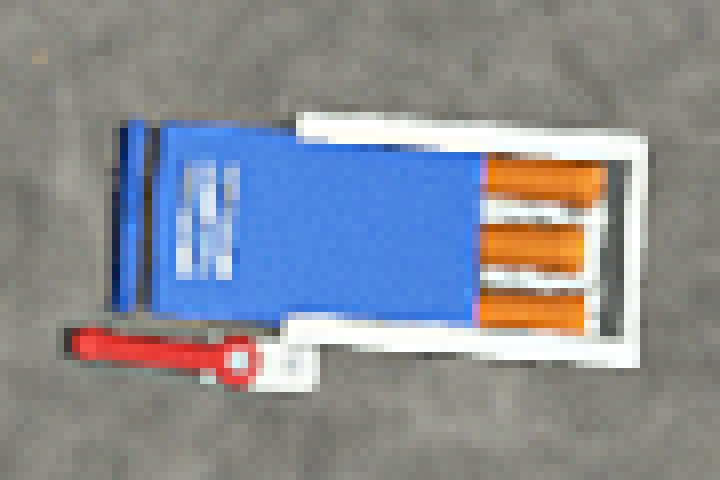

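View pics/zs.png

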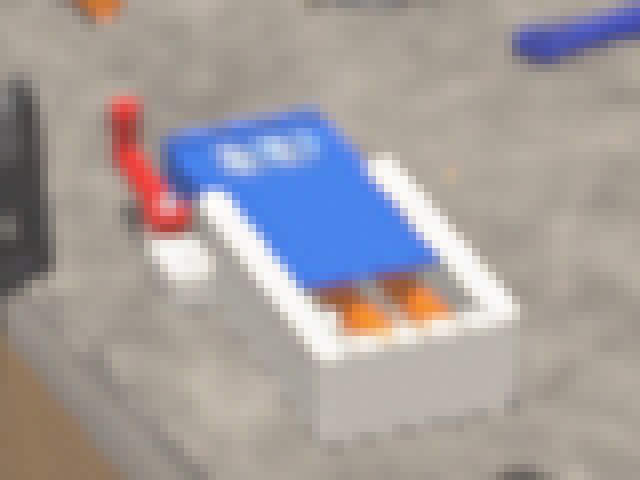

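Run:
```python
from h import *
m=arm.camera_model('top')
def Z(x,y,z): return ray(m,385+x/8-.5,225+y/8-.5,z)
NE,SE,NW=Z(646,134,42),Z(640,367,42),Z(297,112,42)
print('NE(+x,-y)',NE,'SE(-x,-y)',SE,'NW(+x,+y)',NW, np.linalg.norm(NE-SE),np.linalg.norm(NE-NW))
piv=Z(240,361,31);post=Z(90,344,49)
# cover edges
a=Z(160,122,40);b=Z(152,318,40);p1=Z(135,120,37);p2=Z(122,312,37);o1=Z(122,120,37);o2=Z(110,312,37)
e1=Z(484,152,40);e2=Z(476,326,40)
print('piv',piv,'post',post,np.linalg.norm((piv-post)[:2]))
print('cover +y edge',a,b,'plate',p1,p2,'outer',o1,o2,'cover -y edge',e1,e2)
for q in [(NE-SE),(p1-p2),(e1-e2)]: print('yaw from x',np.arctan2(q[1],q[0]))
for q in [(NW-NE),a-e1]: print('yaw from y',np.arctan2(-q[0],q[1]))
th=0.09 
yaw=np.mean([np.arctan2(q[1],q[0]) for q in [(NE-SE)]]+[np.arctan2(-q[0],q[1]) for q in [(NW-NE)]])
for yaw in (yaw,-0.07):
    R=np.array([[np.cos(yaw),-np.sin(yaw)],[np.sin(yaw),np.cos(yaw)]])
    O=np.mean([NE[:2]-R@[40,-61],SE[:2]-R@[-40,-61],NW[:2]-R@[40,61]],axis=0)
    print(yaw,'O',O,[ (R.T@(q[:2]-O)).round(1).tolist() for q in (NE,SE,NW,piv,post,a,b,p1,p2,o1,o2,e1,e2)])
```

```text
NE(+x,-y) [ 505.50840975 -394.23702054   42.        ] SE(-x,-y) [ 424.38392464 -389.87088039   42.        ] NW(+x,+y) [ 513.8215279  -272.57838195   42.        ] 81.24189352558987 121.94233176334787
piv [ 427.17965673 -252.9134546    31.        ] post [ 433.20533407 -197.97162346   49.        ] 55.27127279057457
cover +y edge [ 510.69217069 -224.96451244   40.        ] [ 442.22845248 -220.95909379   40.        ] plate [ 511.64132939 -216.67996055   37.        ] [ 444.4199164  -210.97923424   37.        ] outer [ 511.66413621 -212.12093377   37.        ] [ 444.44010005 -206.7879766    37.        ] cover -y edge [ 499.61083363 -338.02815491   40.        ] [ 438.90373249 -333.74393936   40.        ]
yaw from x -0.05376837558534945
yaw from x -0.0846027824434513
yaw from x -0.07045509152920418
yaw from y -0.06822545322491175
yaw from y -0.09769770223782605
-0.060996914405130595 O [ 469.16891887 -331.12045428] [[40.1, -60.8], [-41.1, -61.4], [41.0, 61.2], [-46.7, 75.5], [-44.0, 130.7], [35.0, 108.5], [-33.6, 108.3], [35.4, 116.8], [-32.0, 118.4], [35.2, 121.4], [-32.3, 122.6], [30.8, -5.0], [-30.0, -4.5]]
-0.07 O [ 469.35944532 -331.01265266] [[40.5, -60.5], [-40.7, -61.9], [40.3, 61.4], [-47.5, 75.0], [-45.4, 130.2], [33.8, 108.7], [-34.8, 107.9], [34.2, 117.0], [-33.3, 118.0], [33.9, 121.6], [-33.5, 122.2], [30.7, -4.9], [-30.2, -4.9]]
```

The full case's origin is at about (469,-331) mm with yaw about -0.07 rad. The cover is open about 55 mm and the catch is at about 1.53 rad. The case measures 81x122 mm and pivot to post is 55 mm, so both agree with the given sizes. First I'll shut the fingers and align the tool with the case.

>>> servo_tool --rows '[{"fingers": 0,"turn": 6.4},{"fingers": 0,"turn": 6.4},{"fingers": 0,"turn": 6.3},{"fingers": 0},{"fingers": 0}]'

```text
invalid input at $.rows[0]: expected keys fingers, x, y, z, turn
```

```bash
cat >> h.py <<'E'
from scipy.spatial.transform import Rotation
YAW=-0.07;O=np.array([469.3,-331.0])
def case(p):
    c,s=np.cos(YAW),np.sin(YAW);return np.array([[c,s],[-s,c]])@(np.array(p)[:2]-O)
def show():
    s=arm.read_state();R=Rotation.from_quat(s['ee_rot']).as_matrix()
    print('t',s['clock'],'pos',s['position'].round(1),'case',case(s['position']).round(1),'tooly ang',np.degrees(np.arctan2(R[1,1],R[0,1])).round(2),'tool z',R[:,2].round(3),'F',s['contact_force'].round(1),'w',s['gripper_width'].round(1));return s,R
def togo(cx,cy,z):
    s,R=show();c,n=np.cos(YAW),np.sin(YAW)
    t=np.r_[np.array([[c,-n],[n,c]])@[cx,cy]+O,z];print('to go tool cm',(R.T@(t-s['position'])/10).round(2))
E
python3 -c "
from h import *
togo(-6,160,230)"
```

```text
Traceback (most recent call last):
  File "h.py", line 16, in togo
    s,R=show();c,n=np.cos(YAW),np.sin(YAW)
        ~~~~^^
  File "h.py", line 14, in show
    print('t',s['clock'],'pos',s['position'].round(1),'case',case(s['position']).round(1),'tooly ang',np.degrees(np.arctan2(R[1,1],R[0,1])).round(2),'tool z',R[:,2].round(3),'F',s['contact_force'].round(1),'w',s['gripper_width'].round(1));return s,R
                                                                                                                                                                                                                  ^^^^^^^^^^^^^^^^^^^^^^^^
AttributeError: 'float' object has no attribute 'round'
```

>>> servo_tool --rows '[{"fingers": 0,"x": 0,"y": 0,"z": 0,"turn": 6.4},{"fingers": 0,"x": 0,"y": 0,"z": 0,"turn": 6.4},{"fingers": 0,"x": 0,"y": 0,"z": 0,"turn": 6.3},{"fingers": 0,"x": 0,"y": 0,"z": 0,"turn": 0},{"fingers": 0,"x": 0,"y": 0,"z": 0,"turn": 0}]'

```text
clock: 0.52
position: [162.9, -603.2, 230.9]
ee_rot: [0.033, 0.999, 0.0, -0.0]
contact_force: [0.1, -0.2, 0.2]
gripper_width: 25.6
```

```bash
sed -i "s/s\['gripper_width'\].round(1)/round(s['gripper_width'],1)/" h.py
python3 -c "
from h import *
togo(-6,160,230)"
```

```text
t 0.5167 pos [ 162.9 -603.2  230.9] case [-286.6 -292.9] tooly ang 86.17 tool z [-0.     0.001 -1.   ] F [ 0.1 -0.2  0.2] w 25.6
to go tool cm [-28.2   45.2    0.11]
```

>>> servo_tool --rows '[{"fingers": 0,"x": -1.0,"y": 1.6,"z": 0,"turn": 0},{"fingers": 0,"x": -1.9,"y": 3.0,"z": 0,"turn": 0},{"fingers": 0,"x": -1.9,"y": 3.0,"z": 0,"turn": 0},{"fingers": 0,"x": -1.9,"y": 3.0,"z": 0,"turn": 0},{"fingers": 0,"x": -1.9,"y": 3.0,"z": 0,"turn": 0},{"fingers": 0,"x": -1.9,"y": 3.0,"z": 0,"turn": 0},{"fingers": 0,"x": -1.9,"y": 3.0,"z": 0,"turn": 0},{"fingers": 0,"x": -1.9,"y": 3.0,"z": 0,"turn": 0},{"fingers": 0,"x": -1.9,"y": 3.0,"z": 0,"turn": 0},{"fingers": 0,"x": -1.9,"y": 3.0,"z": 0,"turn": 0}]'

```text
clock: 1.35
position: [364.1, -329.0, 231.5]
ee_rot: [0.033, 0.999, -0.0, 0.0]
contact_force: [1.5, -0.2, -1.5]
gripper_width: 0.1
```

>>> servo_tool --rows '[{"fingers": 0,"x": -1.9,"y": 3.0,"z": 0,"turn": 0},{"fingers": 0,"x": -1.9,"y": 3.0,"z": 0,"turn": 0},{"fingers": 0,"x": -1.9,"y": 3.0,"z": 0,"turn": 0},{"fingers": 0,"x": -1.9,"y": 3.0,"z": 0,"turn": 0},{"fingers": 0,"x": -1.0,"y": 1.6,"z": 0,"turn": 0},{"fingers": 0,"x": 0,"y": 0,"z": 0,"turn": 0},{"fingers": 0,"x": 0,"y": 0,"z": 0,"turn": 0}]'

```text
clock: 1.93
position: [458.9, -200.2, 231.1]
ee_rot: [0.033, 0.999, 0.0, -0.0]
contact_force: [-0.3, -0.7, 0.7]
gripper_width: 0.1
```

```bash
python3 -c "
from h import *
togo(-6,160,16)"
```

```text
t 1.9333 pos [ 458.9 -200.2  231.1] case [-19.5 129.8] tooly ang 86.24 tool z [-0.001  0.    -1.   ] F [-0.3 -0.7  0.7] w 0.1
to go tool cm [-1.37  3.01 21.51]
```

>>> servo_tool --rows '[{"fingers": 0,"x": -1.4,"y": 3.0,"z": 0,"turn": 0},{"fingers": 0,"x": 0,"y": 0,"z": 1.5,"turn": 0},{"fingers": 0,"x": 0,"y": 0,"z": 3.0,"turn": 0},{"fingers": 0,"x": 0,"y": 0,"z": 3.0,"turn": 0},{"fingers": 0,"x": 0,"y": 0,"z": 3.0,"turn": 0},{"fingers": 0,"x": 0,"y": 0,"z": 3.0,"turn": 0},{"fingers": 0,"x": 0,"y": 0,"z": 2.5,"turn": 0},{"fingers": 0,"x": 0,"y": 0,"z": 1.5,"turn": 0},{"fingers": 0,"x": 0,"y": 0,"z": 0,"turn": 0},{"fingers": 0,"x": 0,"y": 0,"z": 0,"turn": 0}]'

```text
clock: 2.77
position: [474.0, -172.9, 56.0]
ee_rot: [0.035, 0.999, -0.0, -0.001]
contact_force: [0.5, -0.3, 1.2]
gripper_width: -0.2
```

Run:
```python
from h import *
togo(-6,82,18)
im,d=arm.get_image('scene')
cv2.imwrite('pics/zs2.png',cv2.resize(im[200:320,260:400],None,fx=5,fy=5,interpolation=cv2.INTER_CUBIC)[:,:,::-1])
im,d=arm.get_image('top')
cv2.imwrite('pics/zt2.png',cv2.resize(im[205:295,365:485],None,fx=6,fy=6,interpolation=cv2.INTER_CUBIC)[:,:,::-1])
```

```text
t 2.7667 pos [ 474.  -172.9   56. ] case [ -6.4 158. ] tooly ang 86.0 tool z [-0.002 -0.    -1.   ] F [ 0.5 -0.3  1.2] w -0.2
to go tool cm [-0.04 -7.6   3.8 ]
```

View pics/zs2.png

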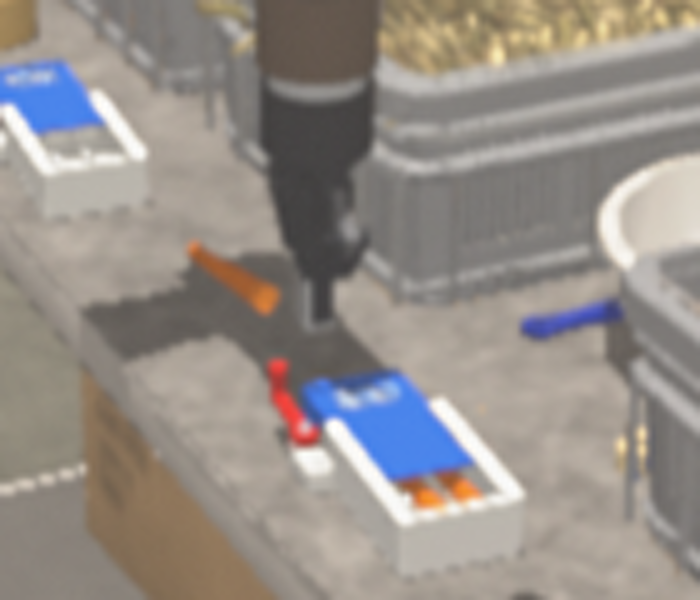

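View pics/zt2.png

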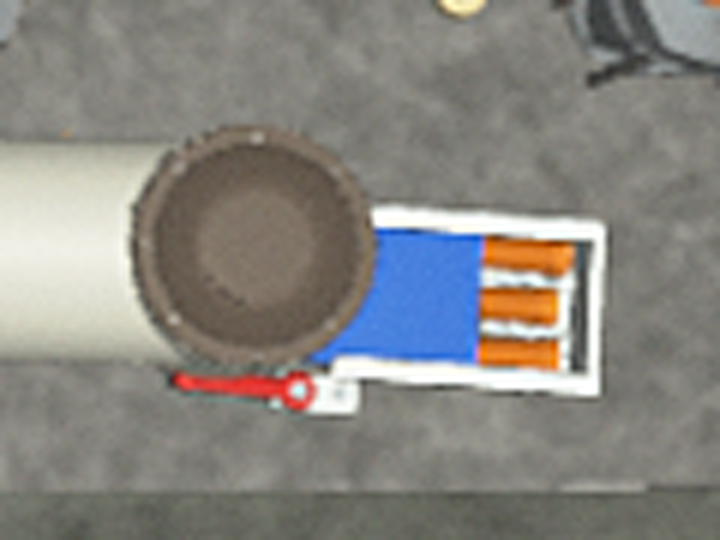

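The scene view shows the shut fingertips in open space beyond the blue end plate, between it and the stray tube. The top view shows the catch at (240,385) clear of the hand. I'll descend and push.

>>> servo_tool --rows '[{"fingers": 0,"x": 0,"y": 0,"z": 1.5,"turn": 0},{"fingers": 0,"x": 0,"y": 0,"z": 1.5,"turn": 0},{"fingers": 0,"x": 0,"y": 0,"z": 0.8,"turn": 0},{"fingers": 0,"x": 0,"y": -1.0,"z": 0,"turn": 0},{"fingers": 0,"x": 0,"y": -1.0,"z": 0,"turn": 0},{"fingers": 0,"x": 0,"y": -0.5,"z": 0,"turn": 0},{"fingers": 0,"x": 0,"y": -0.5,"z": 0,"turn": 0},{"fingers": 0,"x": 0,"y": -0.5,"z": 0,"turn": 0},{"fingers": 0,"x": 0,"y": -0.5,"z": 0,"turn": 0}]'

```text
clock: 3.62
position: [472.7, -212.5, 19.1]
ee_rot: [0.035, 0.999, -0.0, 0.001]
contact_force: [0.3, 2.8, 0.9]
gripper_width: 0.3
```

```bash
python3 -c "
from h import *
togo(-6,82,18)"
```

```text
t 3.6167 pos [ 472.7 -212.5   19.1] case [ -4.9 118.5] tooly ang 86.01 tool z [ 0.002 -0.    -1.   ] F [0.3 2.8 0.9] w 0.3
to go tool cm [ 0.11 -3.65  0.11]
```

>>> servo_tool --rows '[{"fingers": 0,"x": 0,"y": -0.5,"z": 0,"turn": 0},{"fingers": 0,"x": 0,"y": -0.5,"z": 0,"turn": 0},{"fingers": 0,"x": 0,"y": -0.5,"z": 0,"turn": 0},{"fingers": 0,"x": 0,"y": -0.5,"z": 0,"turn": 0},{"fingers": 0,"x": 0,"y": -0.3,"z": 0,"turn": 0},{"fingers": 0,"x": 0,"y": 0,"z": 0,"turn": 0}]'

```text
clock: 4.12
position: [470.0, -235.5, 18.1]
ee_rot: [0.035, 0.999, -0.0, -0.0]
contact_force: [-0.3, -0.3, 0.1]
gripper_width: 0.1
```

>>> servo_tool --rows '[{"fingers": 0,"x": 0,"y": -0.3,"z": 0,"turn": 0},{"fingers": 0,"x": 0,"y": -0.3,"z": 0,"turn": 0},{"fingers": 0,"x": 0,"y": 0,"z": 0,"turn": 0}]'

```text
clock: 4.37
position: [469.4, -241.1, 18.0]
ee_rot: [0.035, 0.999, 0.0, -0.001]
contact_force: [-0.5, -0.4, 0.0]
gripper_width: 0.0
```

```bash
python3 -c "
from h import *
togo(-6,82,18)"
```

```text
t 4.3667 pos [ 469.4 -241.1   18. ] case [-6.2 89.7] tooly ang 85.99 tool z [-0.001  0.    -1.   ] F [-0.5 -0.4  0. ] w 0.0
to go tool cm [-0.02 -0.77  0.  ]
```

>>> servo_tool --rows '[{"fingers": 0,"x": 0,"y": -0.3,"z": 0,"turn": 0},{"fingers": 0,"x": 0,"y": -0.3,"z": 0,"turn": 0}]'

```text
clock: 4.53
position: [468.9, -246.7, 18.1]
ee_rot: [0.035, 0.999, 0.0, -0.001]
contact_force: [-0.2, 1.8, -0.5]
gripper_width: 0.1
```

>>> servo_tool --rows '[{"fingers": 0,"x": 0,"y": -0.2,"z": 0,"turn": 0}]'

```text
clock: 4.62
position: [468.8, -248.9, 18.1]
ee_rot: [0.035, 0.999, 0.0, -0.001]
contact_force: [-0.3, 2.8, -1.1]
gripper_width: -0.1
```

>>> servo_tool --rows '[{"fingers": 0,"x": 0,"y": -0.2,"z": 0,"turn": 0}]'

```text
clock: 4.7
position: [468.6, -250.5, 18.0]
ee_rot: [0.035, 0.999, 0.0, -0.001]
contact_force: [0.5, 13.5, 3.2]
gripper_width: -0.1
```

Run:
```python
from h import *
togo(-6,82,18)
im,d=arm.get_image('scene')
cv2.imwrite('pics/zs3.png',cv2.resize(im[230:320,290:400],None,fx=6,fy=6,interpolation=cv2.INTER_CUBIC)[:,:,::-1])
```

```text
t 4.7 pos [ 468.6 -250.5   18. ] case [-6.3 80.2] tooly ang 85.98 tool z [-0.001  0.001 -1.   ] F [ 0.5 13.5  3.2] w -0.1
to go tool cm [-0.03  0.18  0.  ]
```

View pics/zs3.png

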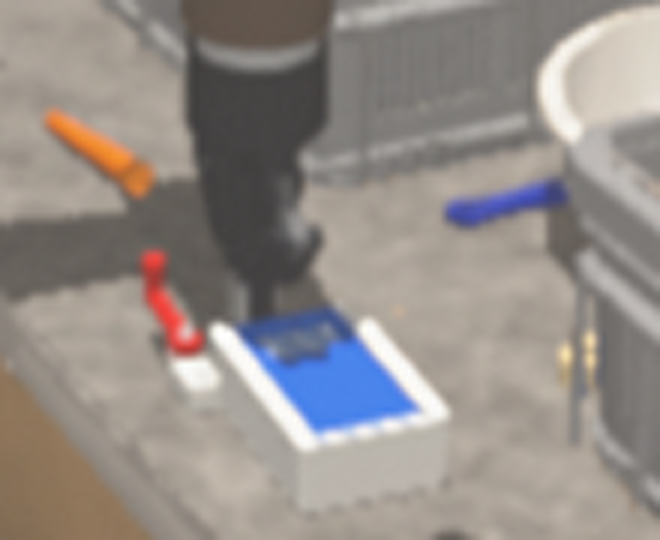

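The force jumped to 13.5 N, and the picture shows the cover shut onto the case with the catch still open at (165,300). I'll press once more gently, then back off.

>>> servo_tool --rows '[{"fingers": 0,"x": 0,"y": -0.1,"z": 0,"turn": 0},{"fingers": 0,"x": 0,"y": 0,"z": 0,"turn": 0}]'

```text
clock: 4.92
position: [468.6, -250.4, 18.0]
ee_rot: [0.035, 0.999, 0.001, -0.001]
contact_force: [0.4, 9.9, 0.5]
gripper_width: 0.2
```

>>> servo_tool --rows '[{"fingers": 0,"x": 0,"y": 1.0,"z": 0,"turn": 0},{"fingers": 0,"x": 0,"y": 1.5,"z": 0,"turn": 0},{"fingers": 0,"x": 0,"y": 2.0,"z": 0,"turn": 0},{"fingers": 0,"x": 0,"y": 0.5,"z": -2.0,"turn": 0},{"fingers": 0,"x": 0,"y": 0,"z": -3.0,"turn": 0},{"fingers": 0,"x": 0,"y": 0,"z": -2.5,"turn": 0},{"fingers": 0,"x": 0,"y": 0,"z": 0,"turn": 0}]'

```text
clock: 5.5
position: [476.6, -202.5, 98.6]
ee_rot: [0.034, 0.999, -0.001, 0.006]
contact_force: [0.3, -0.8, -0.1]
gripper_width: -0.2
```

```bash
python3 -c "
from h import *
togo(-74,126,92)"
```

```text
t 5.5 pos [ 476.6 -202.5   98.6] case [ -1.7 128.7] tooly ang 86.15 tool z [ 0.011 -0.003 -1.   ] F [ 0.3 -0.8 -0.1] w -0.2
to go tool cm [ 7.24 -0.25  0.58]
```

>>> servo_tool --rows '[{"fingers": 0,"x": 2.0,"y": 0,"z": 0,"turn": 0},{"fingers": 0,"x": 3.0,"y": 0,"z": 0,"turn": 0},{"fingers": 0,"x": 2.2,"y": 0,"z": 0,"turn": 0},{"fingers": 0,"x": 0,"y": 0,"z": 0,"turn": 0},{"fingers": 0,"x": 0,"y": 0,"z": 0,"turn": 0}]'

```text
clock: 5.92
position: [400.2, -197.1, 93.6]
ee_rot: [0.035, 0.999, -0.0, 0.0]
contact_force: [0.7, 0.0, 0.9]
gripper_width: -0.2
```

Run:
```python
from h import *
togo(-74,126,27)
im,d=arm.get_image('scene')
cv2.imwrite('pics/zs4.png',cv2.resize(im[230:320,290:400],None,fx=6,fy=6,interpolation=cv2.INTER_CUBIC)[:,:,::-1])
im,d=arm.get_image('top')
np.savez('top4.npz',im=im,d=d)
cv2.imwrite('pics/zt4.png',cv2.resize(im[215:295,365:485],None,fx=6,fy=6,interpolation=cv2.INTER_CUBIC)[:,:,::-1])
```

```text
t 5.9167 pos [ 400.2 -197.1   93.6] case [-78.3 128.8] tooly ang 86.02 tool z [ 0.001 -0.001 -1.   ] F [0.7 0.  0.9] w -0.2
to go tool cm [-0.42 -0.27  6.66]
```

View pics/zs4.png

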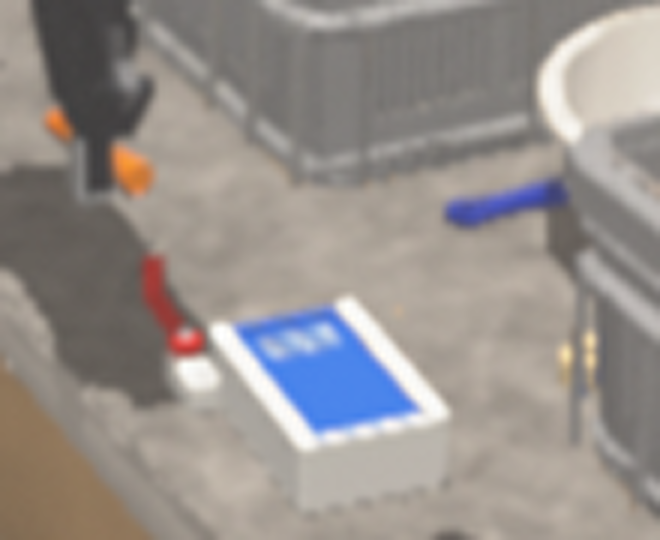

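View pics/zt4.png

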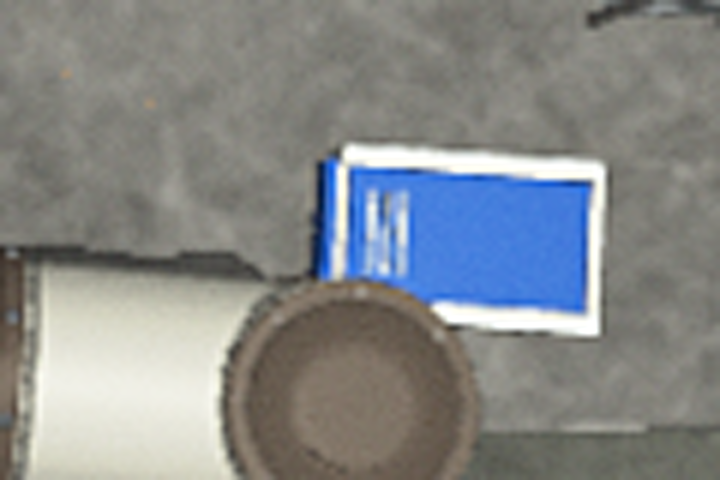

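The cover is now flush in the case in both views, and the red catch at (165,310) in the scene view is still open. The fingers stand clear on the catch's -x side, so I'll descend beside the post.

>>> servo_tool --rows '[{"fingers": 0,"x": 0,"y": 0.7,"z": 1.5,"turn": 0},{"fingers": 0,"x": 0,"y": 0,"z": 2.0,"turn": 0},{"fingers": 0,"x": 0,"y": 0,"z": 2.0,"turn": 0},{"fingers": 0,"x": 0,"y": 0,"z": 1.1,"turn": 0},{"fingers": 0,"x": 0,"y": 0,"z": 0,"turn": 0},{"fingers": 0,"x": 0,"y": 0,"z": 0,"turn": 0}]'

```text
clock: 6.52
position: [402.1, -190.0, 26.8]
ee_rot: [0.034, 0.999, -0.0, -0.001]
contact_force: [0.3, 0.4, 1.0]
gripper_width: -0.2
```

```bash
python3 -c "
from h import *
togo(-65,136,27)"
```

```text
t 6.5167 pos [ 402.1 -190.    26.8] case [-76.9 135.9] tooly ang 86.05 tool z [-0.001 -0.    -1.   ] F [0.3 0.4 1. ] w -0.2
to go tool cm [-1.19  0.   -0.02]
```

>>> servo_tool --rows '[{"fingers": 0,"x": -0.6,"y": 0,"z": 0,"turn": 0},{"fingers": 0,"x": -0.6,"y": 0,"z": 0,"turn": 0},{"fingers": 0,"x": -0.8,"y": 0,"z": 0,"turn": 0},{"fingers": 0,"x": -0.8,"y": -0.1,"z": 0,"turn": 0},{"fingers": 0,"x": -0.8,"y": -0.3,"z": 0,"turn": 0},{"fingers": 0,"x": -0.8,"y": -0.4,"z": 0,"turn": 0}]'

```text
clock: 7.02
position: [445.8, -201.1, 27.6]
ee_rot: [0.035, 0.999, 0.0, 0.0]
contact_force: [0.6, 1.0, 0.4]
gripper_width: 0.1
```

Run:
```python
from h import *
togo(-26,124,27)
im,d=arm.get_image('scene')
cv2.imwrite('pics/zs5.png',cv2.resize(im[230:320,290:400],None,fx=6,fy=6,interpolation=cv2.INTER_CUBIC)[:,:,::-1])
```

```text
t 7.0167 pos [ 445.8 -201.1   27.6] case [-32.5 127.9] tooly ang 86.04 tool z [ 0.001 -0.    -1.   ] F [0.6 1.  0.4] w 0.1
to go tool cm [-0.65 -0.39  0.06]
```

View pics/zs5.png

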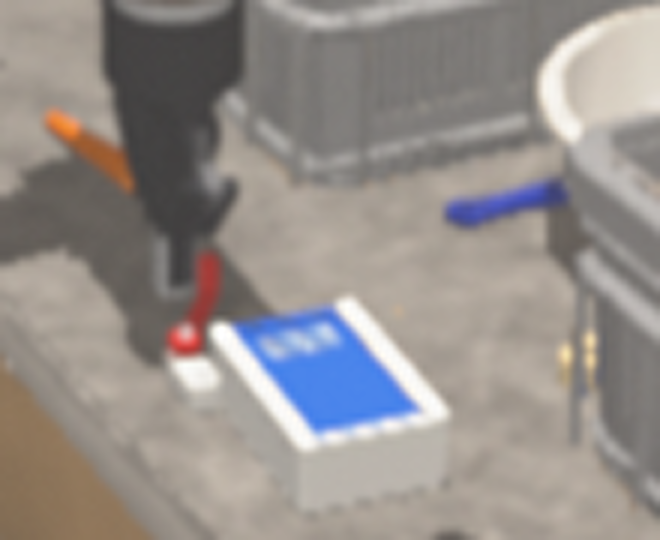

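The catch is turning with the fingers: the bar now runs from (185,335) to (208,260). I'll continue along the arc.

>>> servo_tool --rows '[{"fingers": 0,"x": -0.6,"y": -0.5,"z": 0,"turn": 0},{"fingers": 0,"x": -0.6,"y": -0.6,"z": 0,"turn": 0},{"fingers": 0,"x": -0.5,"y": -0.7,"z": 0,"turn": 0},{"fingers": 0,"x": -0.3,"y": -0.7,"z": 0,"turn": 0},{"fingers": 0,"x": -0.2,"y": -0.4,"z": 0,"turn": 0},{"fingers": 0,"x": 0,"y": 0,"z": 0,"turn": 0}]'

```text
clock: 7.57
position: [465.1, -232.5, 27.3]
ee_rot: [0.035, 0.999, -0.0, 0.0]
contact_force: [0.2, -0.1, 1.1]
gripper_width: 0.2
```

```bash
python3 -c "
from h import *
togo(-9,94,27)"
```

```text
t 7.5667 pos [ 465.1 -232.5   27.3] case [-11.1  97.9] tooly ang 85.95 tool z [ 0.001 -0.    -1.   ] F [ 0.2 -0.1  1.1] w 0.2
to go tool cm [-0.21 -0.39  0.03]
```

>>> servo_tool --rows '[{"fingers": 0,"x": -0.2,"y": -0.2,"z": 0,"turn": 0},{"fingers": 0,"x": 0,"y": -0.1,"z": 0,"turn": 0}]'

```text
clock: 7.73
position: [466.1, -234.7, 27.2]
ee_rot: [0.035, 0.999, 0.0, -0.0]
contact_force: [-1.3, 0.2, -0.4]
gripper_width: -0.3
```

>>> servo_tool --rows '[{"fingers": 0,"x": 0,"y": -0.1,"z": 0,"turn": 0},{"fingers": 0,"x": 0,"y": 0,"z": 0,"turn": 0}]'

```text
clock: 7.9
position: [466.2, -235.5, 27.3]
ee_rot: [0.035, 0.999, 0.0, 0.0]
contact_force: [0.7, 0.2, -1.0]
gripper_width: 0.3
```

>>> servo_tool --rows '[{"fingers": 0,"x": 0,"y": -0.1,"z": 0,"turn": 0},{"fingers": 0,"x": 0,"y": 0,"z": 0,"turn": 0}]'

```text
clock: 8.07
position: [466.3, -236.5, 27.4]
ee_rot: [0.035, 0.999, -0.0, 0.0]
contact_force: [-0.5, 0.7, -0.8]
gripper_width: -0.1
```

>>> servo_tool --rows '[{"fingers": 0,"x": 0,"y": -0.1,"z": 0,"turn": 0},{"fingers": 0,"x": 0,"y": -0.1,"z": 0,"turn": 0}]'

```text
clock: 8.23
position: [466.3, -238.5, 27.4]
ee_rot: [0.035, 0.999, -0.0, 0.0]
contact_force: [1.7, 1.1, -0.0]
gripper_width: -0.1
```

>>> servo_tool --rows '[{"fingers": 0,"x": 0,"y": -0.1,"z": 0,"turn": 0},{"fingers": 0,"x": 0,"y": 0,"z": 0,"turn": 0}]'

```text
clock: 8.4
position: [466.2, -239.7, 27.4]
ee_rot: [0.035, 0.999, -0.0, 0.0]
contact_force: [0.8, 1.8, 1.3]
gripper_width: 0.2
```

```bash
python3 -c "
from h import *
togo(-9,94,27)"
```

```text
t 8.4 pos [ 466.2 -239.7   27.4] case [-9.5 90.9] tooly ang 86.01 tool z [ 0. -0. -1.] F [0.8 1.8 1.3] w 0.2
to go tool cm [-0.05  0.31  0.04]
```

Run:
```python
from h import *
im,d=arm.get_image('scene')
cv2.imwrite('pics/zs6.png',cv2.resize(im[240:320,310:400],None,fx=8,fy=8,interpolation=cv2.INTER_CUBIC)[:,:,::-1])
```

```text
(no output)
```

View pics/zs6.png

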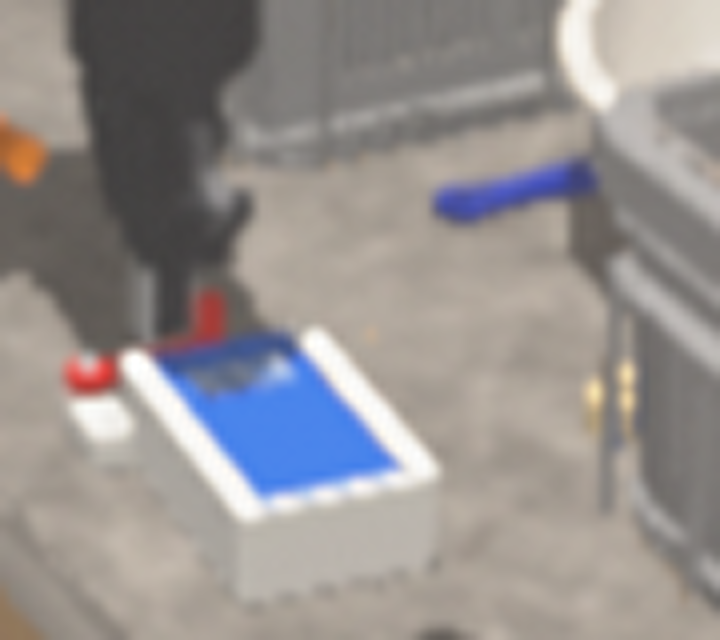

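>>> servo_tool --rows '[{"fingers": 0,"x": 0,"y": -0.1,"z": 0,"turn": 0},{"fingers": 0,"x": 0,"y": -0.1,"z": 0,"turn": 0},{"fingers": 0,"x": 0,"y": 0,"z": 0,"turn": 0}]'

```text
clock: 8.7
position: [466.0, -241.7, 27.4]
ee_rot: [0.035, 0.999, -0.0, 0.0]
contact_force: [0.2, 0.4, 0.5]
gripper_width: -0.1
```

>>> servo_tool --rows '[{"fingers": 0,"x": 0,"y": -0.1,"z": 0,"turn": 0},{"fingers": 0,"x": 0,"y": 0,"z": 0,"turn": 0}]'

```text
clock: 8.87
position: [465.8, -242.7, 27.3]
ee_rot: [0.035, 0.999, -0.0, 0.0]
contact_force: [-0.4, 0.2, 0.8]
gripper_width: 0.1
```

There's little force yet. The tip seems to be touching only the top of the bar, to the left of the post. I'll back off, shift in front of the post, go a little lower and push squarely.

>>> servo_tool --rows '[{"fingers": 0,"x": 0,"y": 1.0,"z": 0,"turn": 0},{"fingers": 0,"x": 0,"y": 1.5,"z": 0,"turn": 0},{"fingers": 0,"x": -0.7,"y": 0,"z": 0.3,"turn": 0},{"fingers": 0,"x": -0.8,"y": 0,"z": 0.4,"turn": 0},{"fingers": 0,"x": 0,"y": 0,"z": 0,"turn": 0},{"fingers": 0,"x": 0,"y": 0,"z": 0,"turn": 0}]'

```text
clock: 9.37
position: [482.9, -218.7, 19.8]
ee_rot: [0.035, 0.999, 0.0, -0.0]
contact_force: [-0.3, -0.3, 0.0]
gripper_width: 0.2
```

Run:
```python
from h import *
togo(5,94,20)
im,d=arm.get_image('scene')
cv2.imwrite('pics/zs7.png',cv2.resize(im[240:320,310:400],None,fx=8,fy=8,interpolation=cv2.INTER_CUBIC)[:,:,::-1])
```

```text
t 9.3667 pos [ 482.9 -218.7   19.8] case [  5.7 113. ] tooly ang 86.01 tool z [-0.001  0.    -1.   ] F [-0.3 -0.3  0. ] w 0.2
to go tool cm [ 0.07 -1.9  -0.02]
```

View pics/zs7.png

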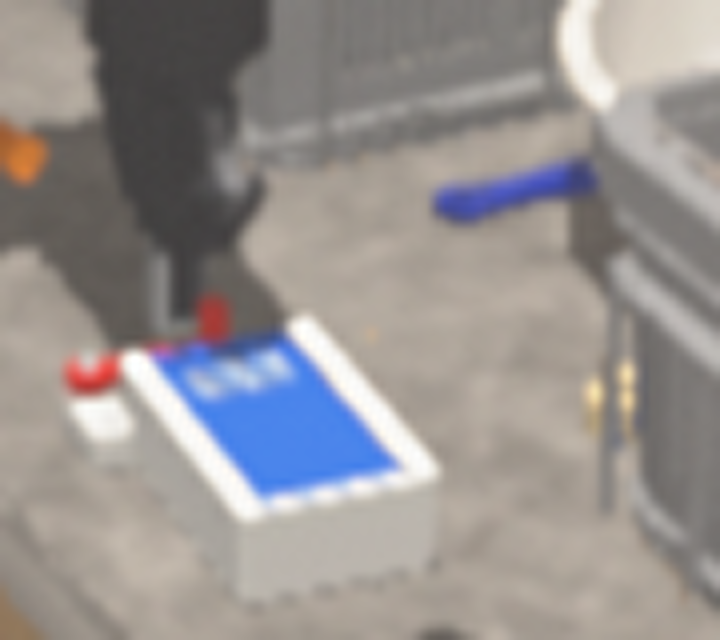

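Run:
```python
from h import *
m=arm.camera_model('scene')
c,n=np.cos(YAW),np.sin(YAW);R=np.array([[c,-n],[n,c]])
def w(x,y,z):return np.r_[R@[x,y]+O,z]
def pp(*a):
    u,v=proj(m,w(*a));return round((u-310+.5)*8),round((v-240+.5)*8)
print('tip',pp(5.7,113,20),'pivot',pp(-48,75,31))
for f in (0,.05,.1,.15,.2,.3,.4,.5): print(f,'post top',pp(-48+54*np.cos(f),75+54*np.sin(f),49),'mid',pp(-48+54*np.cos(f),75+54*np.sin(f),40))
```

```text
tip (177, 327) pivot (88, 373)
0 post top (215, 308) mid (215, 328)
0.05 post top (212, 305) mid (212, 324)
0.1 post top (209, 302) mid (209, 321)
0.15 post top (206, 299) mid (205, 318)
0.2 post top (202, 296) mid (202, 316)
0.3 post top (194, 290) mid (194, 310)
0.4 post top (185, 285) mid (184, 305)
0.5 post top (174, 281) mid (174, 300)
```

Predicted projections put the post at about 0.05 rad, nearly locked. I'll push squarely to the stop to make sure.

>>> servo_tool --rows '[{"fingers": 0,"x": 0,"y": -0.8,"z": 0,"turn": 0},{"fingers": 0,"x": 0,"y": -0.5,"z": 0,"turn": 0},{"fingers": 0,"x": 0,"y": -0.3,"z": 0,"turn": 0},{"fingers": 0,"x": 0,"y": 0,"z": 0,"turn": 0}]'

```text
clock: 9.75
position: [481.2, -235.6, 20.4]
ee_rot: [0.036, 0.999, -0.0, 0.0]
contact_force: [0.2, -0.4, -0.5]
gripper_width: -0.3
```

>>> servo_tool --rows '[{"fingers": 0,"x": 0,"y": -0.2,"z": 0,"turn": 0},{"fingers": 0,"x": 0,"y": 0,"z": 0,"turn": 0}]'

```text
clock: 9.92
position: [481.1, -236.8, 20.4]
ee_rot: [0.035, 0.999, 0.0, 0.0]
contact_force: [-0.2, 0.1, -0.0]
gripper_width: 0.2
```

>>> servo_tool --rows '[{"fingers": 0,"x": 0,"y": -0.2,"z": 0,"turn": 0},{"fingers": 0,"x": 0,"y": 0,"z": 0,"turn": 0}]'

```text
clock: 10.08
position: [481.1, -237.5, 20.3]
ee_rot: [0.035, 0.999, 0.001, 0.0]
contact_force: [1.1, 5.8, 1.9]
gripper_width: 0.0
```

The force rose to 5.8 N at case y of about 94 mm, exactly where the stop is expected. I'll retreat and check from both cameras.

>>> servo_tool --rows '[{"fingers": 0,"x": 0,"y": 0.8,"z": 0,"turn": 0},{"fingers": 0,"x": 0,"y": 1.5,"z": 0,"turn": 0},{"fingers": 0,"x": 0,"y": 1.0,"z": 0,"turn": 0},{"fingers": 0,"x": 0,"y": 0,"z": -2.5,"turn": 0},{"fingers": 0,"x": 0,"y": 0,"z": -4.0,"turn": 0},{"fingers": 0,"x": 0,"y": 0,"z": -4.0,"turn": 0},{"fingers": 0,"x": 0,"y": 0,"z": -4.0,"turn": 0},{"fingers": 0,"x": 2.0,"y": 0,"z": -4.0,"turn": 0},{"fingers": 0,"x": 3.5,"y": 1.0,"z": -1.0,"turn": 0},{"fingers": 0,"x": 3.5,"y": 1.5,"z": 0,"turn": 0}]'

```text
clock: 10.92
position: [398.3, -174.8, 215.9]
ee_rot: [0.035, 0.999, -0.001, 0.004]
contact_force: [0.2, 1.2, -0.8]
gripper_width: -0.1
```

>>> servo_tool --rows '[{"fingers": 0,"x": 2.0,"y": 3.0,"z": 0,"turn": 0},{"fingers": 0,"x": 1.0,"y": 3.5,"z": 0,"turn": 0},{"fingers": 0,"x": 0,"y": 3.5,"z": 0,"turn": 0},{"fingers": 0,"x": 0,"y": 3.0,"z": 0,"turn": 0},{"fingers": 0,"x": 0,"y": 1.0,"z": 0,"turn": 0},{"fingers": 0,"x": 0,"y": 0,"z": 0,"turn": 0},{"fingers": 0,"x": 0,"y": 0,"z": 0,"turn": 0}]'

```text
clock: 11.5
position: [376.3, -32.3, 212.6]
ee_rot: [0.034, 0.999, -0.0, 0.0]
contact_force: [-0.2, -0.8, 0.2]
gripper_width: -0.1
```

Run:
```python
from h import *
show()
im,d=arm.get_image('scene')
cv2.imwrite('pics/zs8.png',cv2.resize(im[240:320,310:400],None,fx=8,fy=8,interpolation=cv2.INTER_CUBIC)[:,:,::-1])
im,d=arm.get_image('top');cv2.imwrite('pics/top8.png',im[:,:,::-1])
a=cv2.resize(im[225:285,385:475],None,fx=8,fy=8,interpolation=cv2.INTER_NEAREST)
cv2.imwrite('pics/zt8.png',a[:,:,::-1])
```

```text
t 11.5 pos [376.3 -32.3 212.6] case [-113.7  291.4] tooly ang 86.14 tool z [ 0. -0. -1.] F [-0.2 -0.8  0.2] w -0.1
```

View pics/zs8.png

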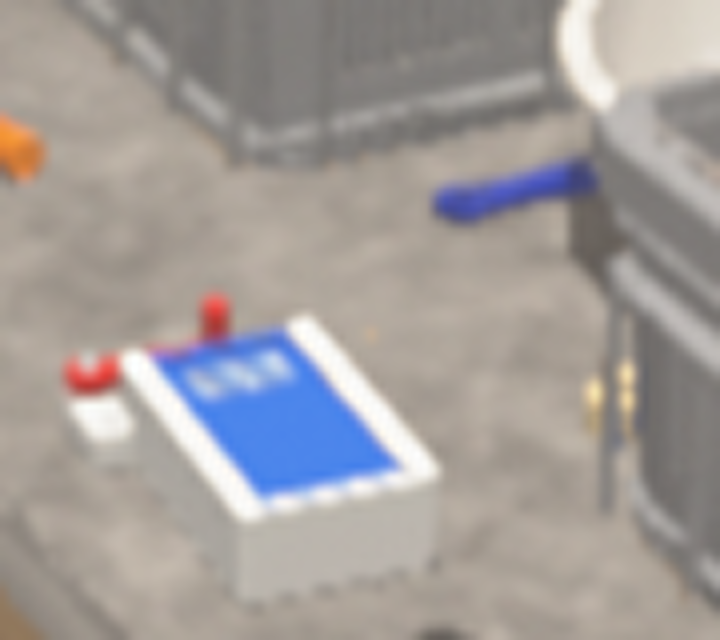

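View pics/zt8.png

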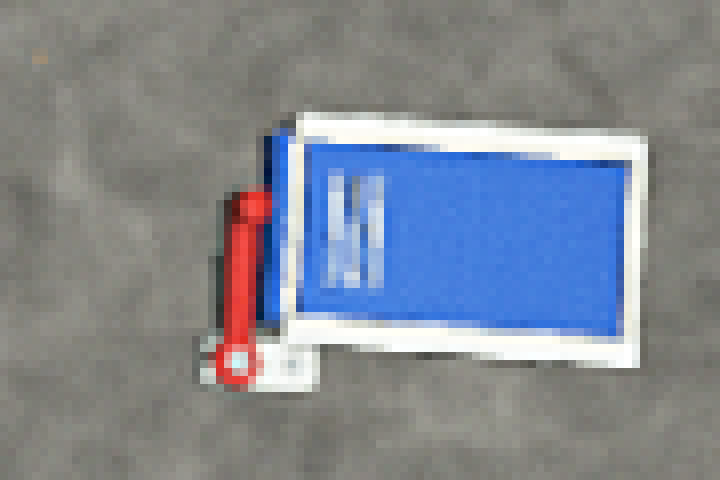

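View pics/top8.png

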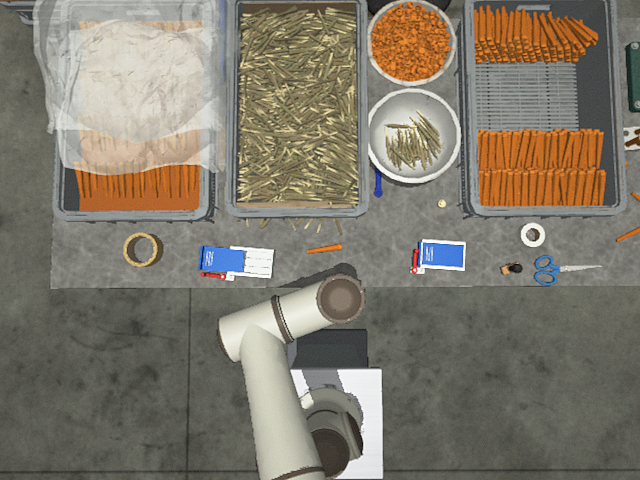

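The top view shows the cover flush, with the catch bar across the plate from (238,362) to (250,207). The empty case and loose things look unmoved. I'll check the angle with numbers and compare the surroundings with the first picture.

Run:
```python
from h import *
m=arm.camera_model('top')
def Z(x,y,z): return ray(m,385+x/8-.5,225+y/8-.5,z)
p=case(Z(240,361,31));q=case(Z(256,207,49));b=case(Z(243,230,31));print(p,q,b,'angle',np.arctan2(*(q-p)[::-1]),np.arctan2(*(b-p)[::-1]))
a=np.load('top0.npz')['im'];c=cv2.imread('pics/top8.png')[:,:,::-1]
D=cv2.absdiff(a,c).max(2)
for n,(x0,x1,y0,y1) in dict(tape=(118,168,228,272),empty=(195,280,238,285),stray=(300,348,238,258),labels=(518,548,220,250),stamp=(497,525,258,280),weight=(435,450,196,212)).items(): print(n,(D[y0:y1,x0:x1]>60).sum())
```

```text
[-47.47878588  74.94929473] [ 5.80563138 75.26328176] [-1.53638306 76.21650725] angle 0.005892593246499717 0.02757564307718085
tape 0
empty 0
stray 0
labels 0
stamp 3
weight 0
```

```bash
python3 -c "
from bench import arm
print(arm.job_done())"
```

```text
the job is handed in; nothing more can be done
None
```

The full case's cover is pushed fully shut and its red catch is swung across and locked. I handed the job in at about 11.6 s on the robot's clock, and it reported no verdict.

- **Cover:** I pushed the end plate with the shut fingertips until it reached its stop. The force rose to about 13 N, and the cover is flush in both camera views. The catch was still open at about 1.5 rad then.
- **Catch:** I pushed it round from the far side of its post. On the first pass it stopped at about 0.05 rad with almost no force felt, because the fingertip was only touching the top of the bar. I backed off, moved in front of the post, went lower and pushed again until it reached the stop (about 6 N). The last pictures put it at about 0.01–0.03 rad, with the post within 1 mm of its locked position.
- **Everything else:** In the top view, the empty case, stray tube, tape, labels and weight show no change from the first picture. The stamp area differs by 3 pixels, probably the arm's shadow. The packed tubes can't be seen under the shut cover, so I couldn't check them. The arm ended well clear of everything, with no contact force.

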